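# Steady the rocking coin scale, seat its tray and load the coin rolls

## Robot

A 6-joint arm with a two-finger parallel gripper is mounted at the origin on a cart in front of the work surface, level with it; the furniture and walls round the work are solid. World frame = base frame: x ahead of the robot, y to its left, z up, the work surface at z = 0. Lengths are in m, angles in rad, forces in N, time in s.
With the tool pointing down it reaches from about 0.25 to 0.725 m from the base axis. Payload 4 kg.
Tool frame: the origin (TCP) lies midway between the tips of the shut fingers; the grasp point (between the pads) lies 19 mm behind it; z points along the fingers, y is the line along which they close (so a half turn about z gives the same grasp; the last joint's range is limited). The gripper opens to 85 mm and grips with 20 to 120 N. Pads are 22 mm wide; open, the fingers measure 114 mm over their backs; the gripper's body (76 mm by 85 mm) begins 54 mm behind the grasp point. The pads swing forward as they close: fully open they stand 13 mm farther back than shut.
Start: joints at [-1.132, 0.241, 0.005, 1.335, 0, 1.571], TCP at [0.212, -0.453, 0.231] pointing down, gripper open.
Joint ranges: [-2.72, 2.72], [-1.05, 1.87], [-1.09, 1.28], [-1.99, 2.15], [-1.42, 1.44], [-3.14, 3.14]. Speed limits (rad/s): [2.79, 2.79, 3.14, 3.14, 3.14, 3.14].

## Interface

Orientations are given as a unit quaternion [x, y, z, w].
In Python, from workcell import bot gives the robot as it stands.
- The arm moves only by the tool move_arm, never from a script. Its argument "motion" is a list of rows, each an object of numbers: "x", "y", "z": the shift along the tool's x, y, z in cm; "yaw": the turn about the tool's z in degrees. A call has 1 to 20 rows; each row is the pose to reach, as a shift and turn from the pose commanded when the call began, along the tool's axes at that moment; what a row does not reach only later rows make up. A row lasts 1/8 s, in which the tool goes at most 62.5 mm and 10.7 degrees, less where a joint would pass 70% of its speed; a pose out of reach is approached as far as the arm can. A call with a gripper value outside its range is refused whole. "gripper" is the opening, from -1 (shut) to 1 (fully open), set as the call begins (left out, the last holds). The fingers move at their own pace and stop on an object; the grip force is fixed at half the most. Time passes only in rows, so rows that repeat a pose let the fingers close. It gives the time, the measured TCP pose, the force, the opening and the grip force at its end, in the units of the state.
- bot.get_obs(): the state, without advancing time (a new reading comes with each control period).
- bot.camera(name): name is "side" or "top"; returns the picture (420x560x3 uint8, blue, green, red); there is no depth.
- bot.camera_model(name): a dict with "K" (3x3 intrinsics, pixels), "world_from_camera" (4x4, takes a point from camera to world coordinates). Camera axes: x right, y down, z forward; pixel columns grow to the right and rows downward; lengths in m; the calibration is good to about 2 mm. A picture is of the moment at which its call begins. camera_model takes no time and is no camera call.
- bot.job_done(): hands the job in; it is judged then, once.
Trained networks look in the newest picture that a camera, given by its name, has taken for a name from the list of things; names that differ only in an ending like _2 or _b are one class to them, and where a whole thing is asked for, a point or a joint stands for the part that bears it (a point fixed in the world has none). Each returns a list of dicts, best first, with "score" (0 to 1); they miss things now and then, are a little off and sometimes report something else, mostly with a low value. They report only what shows in the picture. A call takes as long as a camera call.
- bot.cut_out(camera, name): "mask" (420x560 bool, what is visible of it) and "centre" ([row, column] in pixels, amid what is visible of it).
The state is a dict: "clock": time; "joint_pos": joint angles; "joint_vel": joint speeds; "tau": joint torques, N m; "eef_pos": TCP position; "tool_rot": TCP orientation; "ft_force": force on the tool from outside, world axes, zero at the start; "ft_torque": the same for the moment, N m; "grip_width": finger opening in m; "grasp_force": force on a finger pad.
Only numpy, scipy, OpenCV 4.12 (cv2) and the standard library are available. Lean on these libraries where they do the work, as an engineer would, in place of code of your own. Each camera call takes 0.05 s, during which the arm holds its last target. There are 200 camera calls.

## Task

The coin scale rocks on its feet: turn the two thumbwheels at its front until it stands level and steady with all four feet bearing firmly, without shoving it from its place. Then let go and seat the loading tray fully down on the scale's two pegs, and stand every coin roll that is on the cabinet upright on the tray. Leave the other things where they are.

Things in the scene. Friction and masses are not known exactly. Their poses are not given: they have to be found in the camera images.
- scale: the coin scale: grey base, 4 kg, free-standing, 170 x 170 mm, deck top 40 mm above its origin. Origin: below its centre, in the plane of the feet's undersides when all are out equally (then it stands level and still). x points from its front (thumbwheels) to its rear, y to its left, z up out of the deck. Feet: x = -60 mm (front) and +70 mm (rear), y = +70 mm (left) and -70 mm (right).
- scale_seat (a point): centre of the top face of the steel load plate (100 x 130 mm) on the scale's deck, 46 mm above the scale's origin and 30 mm behind its centre; same axes as the scale. Two upright steel pegs, 10 mm thick, 12 mm high with tapered tips, stand on it at x = -35 and x = +35 mm, y = 0 from this point.
- wheel_left_grip (a point): thumbwheel of the left (+y) front foot: black disc, 44 mm across, 8 mm high, with an upright wing 42 mm long, 14 mm thick, 30 mm high on it. The point lies on the turning axis inside the wing, 14 mm below its top; x runs along the wing. Clockwise from above pushes the foot out (longer) by 12 mm a turn; the wheel does not rise or sink, turns with about 0.08 N m and stays as left. Starts too short.
- wheel_right_grip (a point): thumbwheel of the right (-y) front foot: black disc, 44 mm across, 8 mm high, with an upright wing 42 mm long, 14 mm thick, 30 mm high on it. The point lies on the turning axis inside the wing, 14 mm below its top; x runs along the wing. Clockwise from above pushes the foot out (longer) by 12 mm a turn, as on the left. Starts too long.
- pad_front_left: rubber pad of the front left foot, 22 mm across, 8 mm thick; origin at the centre of its underside. It moves in and out of the scale with the left thumbwheel; like all four pads it gives 1 mm under 15 N.
- pad_front_right: rubber pad of the front right foot, 22 mm across, 8 mm thick; origin at the centre of its underside. It moves in and out of the scale with the right thumbwheel.
- pad_rear_left: rubber pad of the rear left foot, 22 mm across, 8 mm thick; origin at the centre of its underside. This foot cannot be adjusted.
- pad_rear_right: rubber pad of the rear right foot, 22 mm across, 8 mm thick; origin at the centre of its underside. This foot cannot be adjusted.
- tray_grip (a point): grasp point of the loading tray: in the carrying fin that stands up from the middle of the tray, 38 mm above the tray's underside and 16 mm below the fin's top. The fin is 40 mm long along the tray's x axis and 12 mm thick along its y axis, and stands 44 mm above the tray floor.
- tray_base (a point): centre of the underside of the loading tray: aluminium plate 100 mm (x) by 150 mm (y), 10 mm thick, with a rim 3 mm thick and 8 mm high above its floor; about 0.35 kg, starts flat on the cabinet. Two square holes 14 mm wide at x = -35 and +35 mm, y = 0 take the scale's pegs; either way round fits. Seated, this point lies on scale_seat.
- leaflet_stand: fixed leaflet stand to the right rear, an obstacle: a board 230 mm wide and up to 300 mm high that leans back, on a foot 120 x 220 mm; origin at the centre of the foot's underside, x towards its back
- coin_0 (a point): centre (half-way up) of a roll of coins standing on end, 26 mm in diameter, 50 mm high, 0.1 to 0.15 kg; z along the roll. May be absent.
- coin_1 (a point): centre (half-way up) of a roll of coins standing on end, 26 mm in diameter, 50 mm high, 0.1 to 0.15 kg; z along the roll. May be absent.
- coin_2 (a point): centre (half-way up) of a roll of coins standing on end, 26 mm in diameter, 50 mm high, 0.1 to 0.15 kg; z along the roll. May be absent.
- eraser: eraser, 20 x 44 x 12 mm, lying loose; a bystander, leave it; origin at the centre of its underside
- fuse_box: small box of fuses, 30 x 45 x 16 mm, lying loose; a bystander, leave it; origin at the centre of its underside
- staple_box: small carton of staples, 40 x 62 x 18 mm, lying loose; a bystander, leave it; origin at the centre of its underside

How it is judged:
By the outcome, as a careful person would: the job done as asked, in the order asked, and still so for the second after the job is handed in, with the robot touching nothing.
Of coin_tube_0, coin_tube_1, coin_tube_2 only 2 to 3 are there at a start; the rules pass over those that are not, and their reading is None.
At some moment in a run one of tray may be knocked a few centimetres aside while the robot is not near it.
It also fails if it takes over 208 s, if anything falls off the work surface, if the arm or the gripper's body presses on something with over 40 N, if the wrist force passes 120 N, or if a joint passes its speed limit or range.

## Working session

There is one attempt and no reset: what is moved stays moved. The work goes in short steps, Python scripts to look and compute and a tool call to move; the robot and the scene stay as the last step left them, time stands still between calls to the robot, and variables do not carry over. Pictures are saved under pics/ and viewed, at most 14 in all, crops included, and the job is handed in when it is done.

Besides the shell and the picture viewer there is one more tool, called after "Call:" by a JSON object that holds its "method" and its "body", one argument or row to a line. move_arm: Moves the arm, as the interface text tells. Its arguments: {"type":"object","properties":{"motion":{"type":"array"},"gripper":{"type":"number"}},"required":["motion"]}

```bash
mkdir -p pics; ls; cat > h.py <<'E'
import numpy as np, cv2
from workcell import bot
def cam(n):
    m=bot.camera_model(n); return np.array(m["K"]),np.array(m["world_from_camera"])
def ray(n,rc,z):
    K,T=cam(n); d=T[:3,:3]@np.linalg.solve(K,[rc[1],rc[0],1.]); o=T[:3,3]
    return o+d*(z-o[2])/d[2]
def proj(n,p):
    K,T=cam(n); c=T[:3,:3].T@(np.array(p)-T[:3,3]); u=K@c; return u[1]/u[2],u[0]/u[2]
def snap(n,f=None):
    i=bot.camera(n)
    if f: cv2.imwrite('pics/'+f,i)
    return i
E
python3 - <<'E'
from h import *
for n in("top","side"):
    snap(n,n+"0.png"); K,T=cam(n); print(n,K[0,0],T.round(3).tolist())
o=bot.get_obs(); print(o["clock"],o["eef_pos"],o["tool_rot"])
for n in["scale","wheel_left_grip","tray_grip","coin_0","eraser","fuse_box","staple_box","leaflet_stand"]:
  for c in("top","side"):
    for d in bot.cut_out(c,n): print(n,c,round(d["score"],2),np.round(d["centre"]),d["mask"].sum(), ray(c,d["centre"],0.05).round(3)[:2])
E
```

```text
pics
top 414.0589810547687 [[0.027, -0.993, 0.117, 0.445], [-1.0, -0.027, 0.002, 0.074], [0.001, -0.117, -0.993, 0.93], [0.0, 0.0, 0.0, 1.0]]
side 403.85320247613043 [[0.953, -0.158, 0.259, 0.304], [-0.303, -0.541, 0.785, -0.604], [0.016, -0.826, -0.563, 0.568], [0.0, 0.0, 0.0, 1.0]]
0.1 [ 0.21219159 -0.45209438  0.23049312] [ 9.76024194e-01  2.17659882e-01 -2.04615669e-04 -9.52174800e-04]
scale top 0.57 [191. 261.] 6212 [0.584 0.127]
scale side 0.57 [203. 283.] 2722 [0.558 0.121]
wheel_left_grip top 0.58 [220. 230.] 299 [0.519 0.19 ]
wheel_left_grip side 0.75 [190. 261.] 311 [0.526 0.19 ]
wheel_left_grip side 0.45 [254. 243.] 279 [ 0.429 -0.025]
tray_grip top 0.9 [279. 235.] 3134 [0.396 0.175]
tray_grip top 0.63 [233. 185.] 284 [0.489 0.285]
tray_grip side 0.67 [219. 207.] 1839 [0.381 0.11 ]
tray_grip side 0.28 [255. 244.] 276 [ 0.43  -0.027]
coin_0 top 0.71 [265. 320.] 125 [ 0.43  -0.002]
coin_0 top 0.6 [263. 291.] 121 [0.433 0.058]
coin_0 top 0.59 [270. 346.] 137 [ 0.422 -0.059]
coin_0 side 0.81 [238. 237.] 240 [0.43  0.028]
coin_0 side 0.61 [276. 246.] 370 [ 0.419 -0.085]
coin_0 side 0.53 [203. 282.] 2803 [0.557 0.123]
coin_0 side 0.49 [254. 244.] 250 [ 0.43  -0.025]
eraser top 0.64 [290. 320.] 228 [ 0.377 -0.004]
eraser side 0.5 [274. 212.] 219 [ 0.362 -0.06 ]
fuse_box top 0.71 [234. 185.] 276 [0.486 0.285]
fuse_box side 0.64 [212. 208.] 1837 [0.388 0.136]
fuse_box side 0.61 [188. 234.] 191 [0.464 0.216]
staple_box top 0.64 [293. 383.] 544 [ 0.376 -0.136]
staple_box side 0.63 [323. 227.] 830 [ 0.365 -0.177]
staple_box side 0.25 [252. 244.] 256 [ 0.433 -0.019]
leaflet_stand side 0.53 [220. 280.] 294 [0.53  0.061]
```

View pics/top0.png

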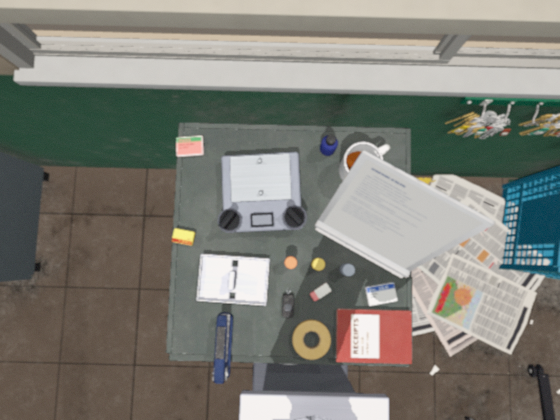

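View pics/side0.png

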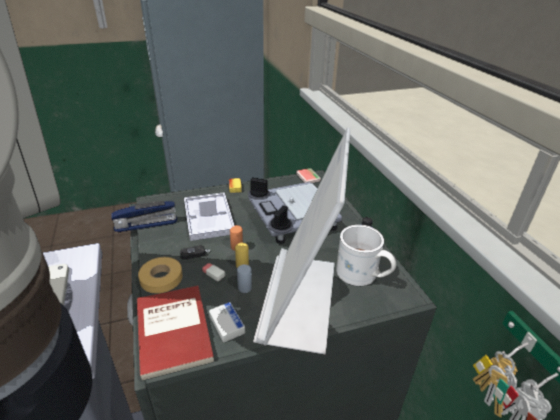

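```bash
python3 - <<'E'
from h import *
a=cv2.imread('pics/top0.png')[145:310,165:365]; b=cv2.imread('pics/side0.png')[165:305,180:350]
a=cv2.resize(a,(800,660),interpolation=cv2.INTER_CUBIC)[:600]; cv2.imwrite('pics/a.png',a)
cv2.imwrite('pics/b.png',cv2.resize(b,None,fx=4,fy=4,interpolation=cv2.INTER_CUBIC))
E
```

```text
(no output)
```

View pics/a.png

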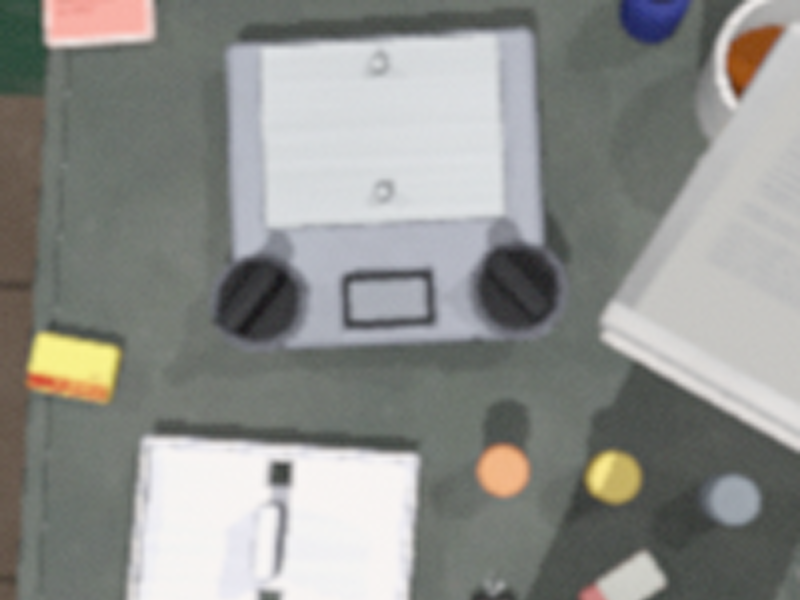

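View pics/b.png

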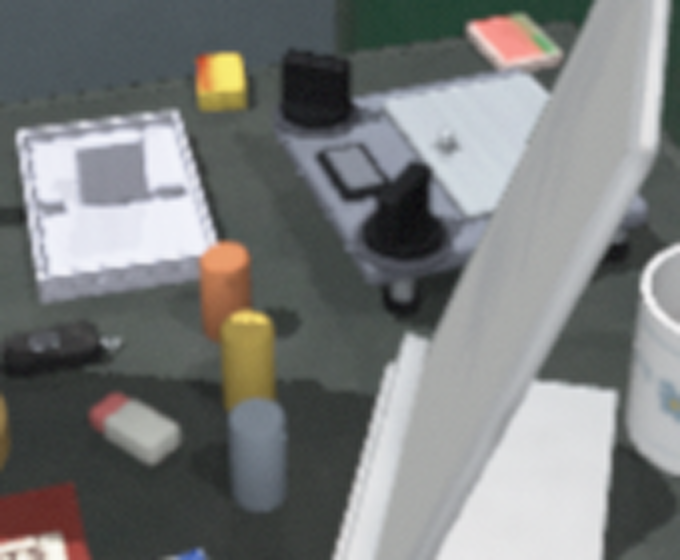

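```bash
python3 - <<'E'
from h import *
from scipy.optimize import least_squares
from scipy.spatial.transform import Rotation as R
A=lambda x,y:('top',145+y/4,165+x/4); B=lambda x,y:('side',165+y/4,180+x/4)
P=[((80,65,46),A(262,48)),((80,-65,46),A(498,38)),((-20,-65,46),A(505,213)),((-20,65,46),A(267,228)),
((-20,65,46),B(385,100)),((80,65,46),B(540,75)),((-20,-65,46),B(472,220)),((-5,0,46),B(447,148))]
W=[((-60,70),A(260,296)),((-60,-70),A(518,286)),((-60,70),B(316,86)),((-60,-70),B(402,207))]
def f(v):
    r=R.from_euler('zyx',v[3:6]); t=v[:3]; e=[]
    for p,(n,rr,cc) in P: q=proj(n,r.apply(np.array(p)/1e3)+t); e+=[q[0]-rr,q[1]-cc]
    for p,(n,rr,cc) in W: q=proj(n,r.apply([p[0]/1e3,p[1]/1e3,v[6]])+t); e+=[q[0]-rr,q[1]-cc]
    return np.array(e+[v[6]*0])
s=least_squares(f,[.57,.12,0,0,0,0,.06],loss='soft_l1'); v=s.x
print(v[:3].round(4),np.degrees(v[3:6]).round(2),v[6].round(4)); print(f(v).round(1))
r=R.from_euler('zyx',v[3:6])
for y in(.07,-.07): print('wheel',(r.apply([-.06,y,v[6]])+v[:3]).round(4))
for p in[(-60,70,0),(-60,-70,0),(70,70,0),(70,-70,0)]: print('foot',(r.apply(np.array(p)/1e3)+v[:3]).round(4))
print('board bottom',ray('top',(227,317),.01)[:2],ray('top',(272,408),.01)[:2],'top',ray('top',(155,365),.29)[:2],ray('top',(212,488),.29)[:2])
print('sidetop',proj('side',(*ray('top',(155,365),.29)[:2],.29)), 'sidebot',proj('side',ray('top',(227,317),.01)))
for n in[(291,263),(318.7,264.5),(348,270)]: print('coin',ray('top',n[::-1],.05)[:2])
h=[ray('top',p,.01)[:2] for p in[(263.2,235.2),(294,232.5)]]; print('tray holes',h, np.mean(h,0),np.degrees(np.arctan2(*(h[0]-h[1])[::-1])))
for p in[A(235,325),A(290,265),A(490,258),A(548,312)]: print('wing',ray(*[p[0],p[1:],.07])[:2])
for d in bot.cut_out('top','tray_base')[:1]:
    m=cv2.minAreaRect(np.argwhere(d["mask"])[:,::-1].astype(np.float32)); b=cv2.boxPoints(m); print(d['score'],m,[ray('top',q[::-1],.018)[:2].round(3) for q in b])
E
```

```text
[ 0.5848  0.1248 -0.0024] [ 3.86  0.95 -1.4 ] 0.0627
[-0.7  0.1 -0.9  0.3  0.5  0.5 -0.7 -0.1  0.4 -0.9  0.  -2.7 -1.  -1.1
  0.8 -0.3 -0.1 -1.4 -0.4  0.4 -0.3  0.1  0.6  0.5  0. ]
wheel [0.5213 0.1921 0.0598]
wheel [0.5307 0.0525 0.0631]
foot [ 0.5202  0.1906 -0.0029]
foot [5.296e-01 5.100e-02 4.000e-04]
foot [ 0.6499  0.1993 -0.0053]
foot [ 0.6593  0.0597 -0.002 ]
board bottom [0.51299451 0.00149631] [ 0.4193798  -0.20022072] top [ 0.60824595 -0.0501334 ] [ 0.5228441  -0.24179581]
sidetop (np.float64(133.897397918577), np.float64(347.6017112340201)) sidebot (np.float64(253.08131070201046), np.float64(280.02328733553304))
coin [0.43259444 0.05807256]
coin [ 4.31040045e-01 -3.22705321e-04]
coin [ 0.4212432  -0.06212413]
tray holes [array([0.4282783 , 0.18014796]), array([0.3615039 , 0.18331898])] [0.3948911  0.18173347] -2.718851956807799
wing [0.50484623 0.20015133]
wing [0.5369841  0.17283205]
wing [0.5435043  0.06853686]
wing [0.51604354 0.03761881]
0.87 ((233.36294555664062, 279.4187927246094), (68.8958969116211, 46.80931091308594), 4.085616588592529) [array([0.347, 0.258]), array([0.447, 0.256]), array([0.441, 0.105]), array([0.34 , 0.109])]
```

```bash
cat >> h.py <<'E'
from scipy.spatial.transform import Rotation as R
def th():
    o=bot.get_obs(); m=R.from_quat(o["tool_rot"]).as_matrix(); return np.degrees(np.arctan2(m[1,0],m[0,0])),o
def go(*p):
    t,o=th(); m=R.from_quat(o["tool_rot"]).as_matrix()
    print("theta",t.round(2),"shift cm",(m.T@(np.array(p)-o["eef_pos"])*100).round(2))
E
python3 - <<'E'
from h import *
go(.33,0,.23); go(.521,.19,.20)
i=cv2.imread('pics/top0.png')
for n,c in(('L',(230,219)),('R',(294,216))):
    r,cc=c[1],c[0]; s=cv2.resize(i[r-20:r+20,cc-20:cc+20].max(2),None,fx=8,fy=8,interpolation=cv2.INTER_CUBIC)
    for thr in(60,80):
        k,l,st,ce=cv2.connectedComponentsWithStats((s<thr).astype('uint8')); j=1+st[1:,4].argmax()
        q=np.array(ce[j])/8-.5+[cc-20,r-20]; print(n,thr,st[j]/8,q,ray('top',q[::-1],.05)[:2])
E
```

```text
theta 25.14 shift cm [ 29.87 -35.98   0.13]
theta 25.14 shift cm [ 55.24 -45.06   3.13]
L 60 [  10.125   11.5     18.375   18.625 1538.   ] [228.94010078 218.48486265] [0.52311816 0.19274655]
L 80 [   8.75    10.875   20.625   20.125 2530.375] [228.80992812 219.59041397] [0.52074602 0.1929232 ]
R 60 [  11.5     11.625   18.125   18.25  1578.375] [294.14319514 215.8013285 ] [0.53264898 0.05387224]
R 80 [  10.75    10.75    19.75    20.25  2517.375] [294.01384751 216.27581434] [0.53162416 0.0541236 ]
```

Call:
{"method": "move_arm", "body": {
  "motion": [
    {"yaw":-10},
    {"yaw":-20}
  ],
  "gripper": -0.1
}}

```text
invalid input at $.motion[0]: expected keys x, y, z, yaw
```

```bash
python3 - <<'E'
from h import *
go(.33,0,.23); go(.521,.19,.20); o=bot.get_obs(); print(o["joint_pos"],o["grip_width"],o["clock"])
E
```

```text
theta 25.14 shift cm [ 29.87 -35.98   0.13]
theta 25.14 shift cm [ 55.24 -45.06   3.13]
[-1.13203870e+00  2.40559251e-01  4.99338714e-03  1.33522821e+00
  2.30587379e-05  1.57076761e+00] 0.08538403130033664 0.95
```

Call:
{"method": "move_arm", "body": {
  "motion": [
    {"x":29.9,"y":-36,"z":0,"yaw":-114},
    {"x":29.9,"y":-36,"z":0,"yaw":-114},
    {"x":29.9,"y":-36,"z":0,"yaw":-114},
    {"x":29.9,"y":-36,"z":0,"yaw":-114},
    {"x":29.9,"y":-36,"z":0,"yaw":-114},
    {"x":29.9,"y":-36,"z":0,"yaw":-114},
    {"x":29.9,"y":-36,"z":0,"yaw":-114},
    {"x":29.9,"y":-36,"z":0,"yaw":-114},
    {"x":29.9,"y":-36,"z":0,"yaw":-114},
    {"x":29.9,"y":-36,"z":0,"yaw":-114},
    {"x":29.9,"y":-36,"z":0,"yaw":-114},
    {"x":29.9,"y":-36,"z":0,"yaw":-114}
  ],
  "gripper": 0
}}

```text
clock: 2.45
eef_pos: [0.3301, 0.0003, 0.2314]
tool_rot: [0.35, 0.937, 0.0, 0.0]
ft_force: [-0.4, 0.1, -0.5]
grip_width: 0.0429
grasp_force: 0.0
```

```bash
python3 - <<'E'
from h import *
go(.522,.1915,.12); go(.522,.1915,.052); o=bot.get_obs(); print(o["eef_pos"],o["joint_pos"],o["grip_width"],o["clock"],o["ft_force"])
E
```

```text
theta 139.07 shift cm [-1.97 27.01 11.15]
theta 139.07 shift cm [-1.97 27.01 17.95]
[0.33014833 0.00033487 0.23141136] [ 1.04498241e-03 -1.00935457e-01 -3.66955473e-01  1.30448036e+00
 -3.33895272e-05  7.15425636e-01] 0.042912226688135297 2.45 [-0.42915153  0.12881013 -0.52103485]
```

Call:
{"method": "move_arm", "body": {
  "motion": [
    {"x":-2,"y":27,"z":5,"yaw":0},
    {"x":-2,"y":27,"z":5,"yaw":0},
    {"x":-2,"y":27,"z":8,"yaw":0},
    {"x":-2,"y":27,"z":11,"yaw":0},
    {"x":-2,"y":27,"z":11,"yaw":0},
    {"x":-2,"y":27,"z":11,"yaw":0},
    {"x":-2,"y":27,"z":14,"yaw":0},
    {"x":-2,"y":27,"z":17,"yaw":0},
    {"x":-2,"y":27,"z":18,"yaw":0},
    {"x":-2,"y":27,"z":18,"yaw":0}
  ],
  "gripper": 0
}}

```text
clock: 3.7
eef_pos: [0.5217, 0.1909, 0.0518]
tool_rot: [0.35, 0.937, -0.0, -0.0]
ft_force: [0.7, 0.3, 0.5]
grip_width: 0.0427
grasp_force: 0.0
```

Call:
{"method": "move_arm", "body": {
  "motion": [
    {"x":0,"y":0,"z":0,"yaw":0},
    {"x":0,"y":0,"z":0,"yaw":0},
    {"x":0,"y":0,"z":0,"yaw":0},
    {"x":0,"y":0,"z":0,"yaw":0}
  ],
  "gripper": -1
}}

```text
clock: 4.2
eef_pos: [0.5218, 0.191, 0.052]
tool_rot: [0.349, 0.937, -0.0, 0.0]
ft_force: [-2.7, -1.8, 6.5]
grip_width: 0.0131
grasp_force: 62.0
```

```bash
python3 - <<'E'
from h import *
o=bot.get_obs(); print(o["eef_pos"],o["joint_pos"].round(2) if hasattr(o["joint_pos"],'round') else o["joint_pos"],o["grip_width"],o["clock"],o["ft_force"],o["ft_torque"])
a=snap('top')[135:265,175:335]; b=snap('side')[165:265,220:340]
cv2.imwrite('pics/c.png',np.hstack([cv2.resize(a,(480,390)),cv2.resize(b,(320,267)).repeat(1,0) if 0 else cv2.copyMakeBorder(cv2.resize(b,(320,267),interpolation=cv2.INTER_CUBIC),0,123,0,0,0)]))
E
```

```text
[0.5218203  0.19104622 0.05195015] [ 0.35  0.49 -0.13  0.96 -0.    1.06] 0.013132636755814258 4.2 [-2.73093866 -1.81361024  6.47664974] [-0.9697531   0.628996    0.02981505]
```

View pics/c.png

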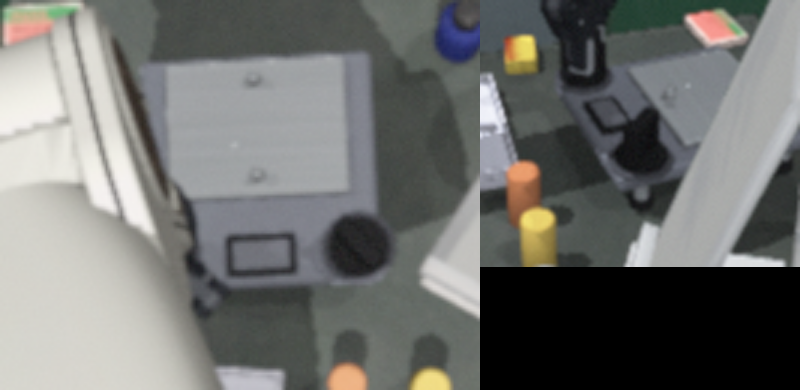

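Call:
{"method": "move_arm", "body": {
  "motion": [
    {"x":0,"y":0,"z":-0.03,"yaw":10},
    {"x":0,"y":0,"z":-0.06,"yaw":20},
    {"x":0,"y":0,"z":-0.09,"yaw":30},
    {"x":0,"y":0,"z":-0.12,"yaw":40},
    {"x":0,"y":0,"z":-0.15,"yaw":50},
    {"x":0,"y":0,"z":-0.15,"yaw":50},
    {"x":0,"y":0,"z":-0.15,"yaw":50}
  ]
}}

```text
clock: 5.18
eef_pos: [0.52, 0.1897, 0.0527]
tool_rot: [0.713, 0.702, -0.002, 0.0]
ft_force: [-6.4, -5.3, 5.8]
grip_width: 0.0132
grasp_force: 61.9
```

Call:
{"method": "move_arm", "body": {
  "motion": [
    {"x":0,"y":0,"z":0,"yaw":0},
    {"x":0,"y":0,"z":0,"yaw":0},
    {"x":0,"y":0,"z":0,"yaw":0}
  ],
  "gripper": 0
}}

```text
clock: 5.55
eef_pos: [0.5224, 0.1918, 0.0528]
tool_rot: [0.712, 0.702, 0.001, 0.0]
ft_force: [0.1, -0.9, 0.0]
grip_width: 0.0428
grasp_force: 0.0
```

Call:
{"method": "move_arm", "body": {
  "motion": [
    {"x":0,"y":0,"z":-4,"yaw":0},
    {"x":0,"y":0,"z":-7,"yaw":0},
    {"x":0,"y":0,"z":-7,"yaw":0}
  ],
  "gripper": 0
}}

```text
clock: 5.92
eef_pos: [0.5243, 0.1925, 0.1257]
tool_rot: [0.712, 0.702, 0.003, 0.001]
ft_force: [-0.0, -0.7, 0.1]
grip_width: 0.0428
grasp_force: 0.0
```

```bash
python3 - <<'E'
from h import *
go(.5315,.0535,.12); go(.5315,.0535,.056); o=bot.get_obs(); print(o["joint_pos"],o["clock"],o["ft_force"])
E
```

```text
theta 89.15 shift cm [-13.88   0.92   0.54]
theta 89.15 shift cm [-13.9    0.88   6.94]
[ 3.51658759e-01  4.15451229e-01 -2.99494363e-02  1.11860305e+00
  2.59021589e-04  1.93731932e+00] 5.925 [-0.01431366 -0.65398744  0.05185554]
```

Call:
{"method": "move_arm", "body": {
  "motion": [
    {"x":-13.9,"y":0.9,"z":0.5,"yaw":41},
    {"x":-13.9,"y":0.9,"z":0.5,"yaw":41},
    {"x":-13.9,"y":0.9,"z":0.5,"yaw":41},
    {"x":-13.9,"y":0.9,"z":0.5,"yaw":41},
    {"x":-13.9,"y":0.9,"z":2,"yaw":41},
    {"x":-13.9,"y":0.9,"z":5,"yaw":41},
    {"x":-13.9,"y":0.9,"z":6.9,"yaw":41},
    {"x":-13.9,"y":0.9,"z":6.9,"yaw":41}
  ],
  "gripper": 0
}}

```text
clock: 6.92
eef_pos: [0.5284, 0.0525, 0.052]
tool_rot: [0.912, 0.41, -0.001, 0.0]
ft_force: [-0.7, 0.2, 1.3]
grip_width: 0.043
grasp_force: 0.4
```

Call:
{"method": "move_arm", "body": {
  "motion": [
    {"x":0,"y":0,"z":0,"yaw":0},
    {"x":0,"y":0,"z":0,"yaw":0},
    {"x":0,"y":0,"z":0,"yaw":0},
    {"x":0,"y":0,"z":0,"yaw":0}
  ],
  "gripper": -1
}}

```text
clock: 7.42
eef_pos: [0.5299, 0.0527, 0.054]
tool_rot: [0.913, 0.408, 0.001, 0.0]
ft_force: [3.7, -0.1, 3.1]
grip_width: 0.0129
grasp_force: 61.7
```

Call:
{"method": "move_arm", "body": {
  "motion": [
    {"x":0,"y":0,"z":0.03,"yaw":-10},
    {"x":0,"y":0,"z":0.06,"yaw":-20},
    {"x":0,"y":0,"z":0.09,"yaw":-30},
    {"x":0,"y":0,"z":0.12,"yaw":-40},
    {"x":0,"y":0,"z":0.15,"yaw":-50},
    {"x":0,"y":0,"z":0.15,"yaw":-60},
    {"x":0,"y":0,"z":0.15,"yaw":-60}
  ]
}}

```text
clock: 8.3
eef_pos: [0.5289, 0.0526, 0.0521]
tool_rot: [0.587, 0.809, 0.0, -0.0]
ft_force: [1.6, 0.4, 2.2]
grip_width: 0.0131
grasp_force: 61.7
```

Call:
{"method": "move_arm", "body": {
  "motion": [
    {"x":0,"y":0,"z":0,"yaw":0},
    {"x":0,"y":0,"z":0,"yaw":0},
    {"x":0,"y":0,"z":0,"yaw":0}
  ],
  "gripper": 0
}}

```text
clock: 8.68
eef_pos: [0.5278, 0.0522, 0.0516]
tool_rot: [0.587, 0.81, -0.001, -0.001]
ft_force: [0.8, -0.4, 0.4]
grip_width: 0.043
grasp_force: 0.0
```

Call:
{"method": "move_arm", "body": {
  "motion": [
    {"x":0,"y":0,"z":-4,"yaw":0},
    {"x":0,"y":0,"z":-7,"yaw":0},
    {"x":0,"y":0,"z":-7,"yaw":0}
  ],
  "gripper": -1
}}

```text
clock: 9.05
eef_pos: [0.5306, 0.0525, 0.1247]
tool_rot: [0.587, 0.81, 0.002, 0.002]
ft_force: [-0.3, 0.2, 0.0]
grip_width: 0.0
grasp_force: 0.0
```

```bash
python3 - <<'E'
from h import *
# probe points on deck beside plate: scale frame (mm)
s=R.from_euler('z',3.86,degrees=True)
for n,p in dict(FL=(-40,50),FR=(-40,-50),RL=(70,75),RR=(70,-75)).items(): q=s.apply([p[0]/1e3,p[1]/1e3,0])+[.585,.125,0]; print(n,q.round(4)); go(q[0],q[1],.06)
o=bot.get_obs(); print(o["joint_pos"],o["clock"],o["ft_force"])
E
```

```text
FL [0.5417 0.1722 0.    ]
theta 108.11 shift cm [11.04  4.75  6.48]
FR [0.5485 0.0724 0.    ]
theta 108.11 shift cm [1.35 2.29 6.48]
RL [0.6498 0.2045 0.    ]
theta 108.11 shift cm [10.76 16.03  6.53]
RR [0.6599 0.0549 0.    ]
theta 108.11 shift cm [-3.78 12.34  6.53]
[ 9.85244194e-02  3.71138183e-01 -1.00882778e-01  1.09381794e+00
  3.08061905e-05  1.35317007e+00] 9.05 [-0.25979635  0.20135271  0.03176802]
```

```bash
python3 - <<'E'
from h import *
s=R.from_euler('z',3.86,degrees=True)
for n,p in dict(FR=(-8,-52),FL=(-8,52),RL=(68,52),RR=(68,-52)).items(): q=s.apply([p[0]/1e3,p[1]/1e3,0])+[.585,.125,0]; print(n,q.round(4)); go(q[0],q[1],.046)
E
```

```text
FR [0.5805 0.0726 0.    ]
theta 108.11 shift cm [0.37 5.34 7.89]
FL [0.5735 0.1763 0.    ]
theta 108.11 shift cm [10.45  7.9   7.9 ]
RL [0.6493 0.1815 0.    ]
theta 108.11 shift cm [ 8.58 15.26  7.93]
RR [0.6563 0.0777 0.    ]
theta 108.11 shift cm [-1.5  12.7   7.93]
```

Call:
{"method": "move_arm", "body": {
  "motion": [
    {"x":0.4,"y":5.3,"z":4,"yaw":0},
    {"x":0.4,"y":5.3,"z":6.5,"yaw":0},
    {"x":0.4,"y":5.3,"z":7.5,"yaw":0},
    {"x":0.4,"y":5.3,"z":8,"yaw":0},
    {"x":0.4,"y":5.3,"z":8.2,"yaw":0},
    {"x":0.4,"y":5.3,"z":8.2,"yaw":0},
    {"x":0.4,"y":5.3,"z":8.2,"yaw":0},
    {"x":0.4,"y":5.3,"z":8.2,"yaw":0}
  ]
}}

```text
clock: 10.05
eef_pos: [0.576, 0.0724, 0.0453]
tool_rot: [0.587, 0.81, -0.0, -0.0]
ft_force: [-13.2, -1.0, 29.6]
grip_width: -0.0
grasp_force: 15.2
```

Call:
{"method": "move_arm", "body": {
  "motion": [
    {"x":0,"y":0,"z":-2.5,"yaw":0},
    {"x":5,"y":1.3,"z":-2.5,"yaw":0},
    {"x":10.1,"y":2.6,"z":-2.5,"yaw":0},
    {"x":10.1,"y":2.6,"z":-1,"yaw":0},
    {"x":10.1,"y":2.6,"z":-0.3,"yaw":0},
    {"x":10.1,"y":2.6,"z":0,"yaw":0},
    {"x":10.1,"y":2.6,"z":0,"yaw":0},
    {"x":10.1,"y":2.6,"z":0,"yaw":0},
    {"x":10.1,"y":2.6,"z":0,"yaw":0}
  ]
}}

```text
clock: 11.18
eef_pos: [0.5698, 0.1773, 0.0438]
tool_rot: [0.587, 0.81, 0.002, -0.002]
ft_force: [-10.7, 5.0, 22.1]
grip_width: 0.0003
grasp_force: 11.2
```

Call:
{"method": "move_arm", "body": {
  "motion": [
    {"x":0,"y":0,"z":-2.5,"yaw":0},
    {"x":-0.9,"y":3.7,"z":-2.5,"yaw":0},
    {"x":-1.9,"y":7.4,"z":-2.5,"yaw":0},
    {"x":-1.9,"y":7.4,"z":-1,"yaw":0},
    {"x":-1.9,"y":7.4,"z":-0.3,"yaw":0},
    {"x":-1.9,"y":7.4,"z":0,"yaw":0},
    {"x":-1.9,"y":7.4,"z":0,"yaw":0},
    {"x":-1.9,"y":7.4,"z":0,"yaw":0},
    {"x":-1.9,"y":7.4,"z":0,"yaw":0}
  ]
}}

```text
clock: 12.3
eef_pos: [0.6474, 0.1796, 0.0441]
tool_rot: [0.588, 0.809, 0.0, 0.002]
ft_force: [-3.0, -3.8, 17.6]
grip_width: -0.0001
grasp_force: 8.7
```

Call:
{"method": "move_arm", "body": {
  "motion": [
    {"x":0,"y":0,"z":-2.5,"yaw":0},
    {"x":-5,"y":-1.3,"z":-2.5,"yaw":0},
    {"x":-10.1,"y":-2.6,"z":-2.5,"yaw":0},
    {"x":-10.1,"y":-2.6,"z":-1,"yaw":0},
    {"x":-10.1,"y":-2.6,"z":-0.3,"yaw":0},
    {"x":-10.1,"y":-2.6,"z":0,"yaw":0},
    {"x":-10.1,"y":-2.6,"z":0,"yaw":0},
    {"x":-10.1,"y":-2.6,"z":0,"yaw":0},
    {"x":-10.1,"y":-2.6,"z":0,"yaw":0}
  ]
}}

```text
clock: 13.42
eef_pos: [0.653, 0.0744, 0.0449]
tool_rot: [0.587, 0.809, -0.003, 0.002]
ft_force: [-9.6, -11.5, 25.3]
grip_width: 0.0005
grasp_force: 12.7
```

```bash
cat > st.py <<'E'
from h import *
from scipy.optimize import least_squares, minimize
F=np.array([(-60,70),(-60,-70),(70,70),(70,-70)],float)
def rest(e,loads):  # e: leg extra mm (FL,FR,RL,RR); loads [(x,y,N)]; returns plane z,a,b
    E=lambda v: 7.5*np.sum(np.clip(e-(v[0]+v[1]*F[:,0]/100+v[2]*F[:,1]/100),0,None)**2)+sum(N*(v[0]+v[1]*x/100+v[2]*y/100) for x,y,N in loads)
    r=minimize(E,[-1.,0,0],method='BFGS'); v=r.x
    return v,15*np.clip(e-(v[0]+v[1]*F[:,0]/100+v[2]*F[:,1]/100),0,None)
def fit(pr):
    s=R.from_euler('z',-3.86,degrees=True)
    loc=[s.apply(np.array([p[0]-.585,p[1]-.125,0]))[:2]*1e3 for p in pr]
    def f(u):
        o=[]
        for p,l in zip(pr,loc):
            v,_=rest(np.array([u[0],u[1],0,0]),[(0,0,39.2),(*l,p[3])]); o.append(46+v[0]+v[1]*l[0]/100+v[2]*l[1]/100+u[2]-p[2])
        return np.array(o)
    best=min((least_squares(f,[a,b,0],diff_step=1e-2,x_scale=1) for a in(-2,0,1.5) for b in(-1.5,0,2)),key=lambda q:q.cost)
    print('eFL,eFR,off',best.x.round(2),'res',best.fun.round(2)); print('rest forces',rest(np.array([*best.x[:2],0,0]),[(0,0,39.2)]))
E
python3 - <<'E'
from st import *
fit([(.576,.0724,45.3,29.6),(.5698,.1773,43.8,22.1),(.6474,.1796,44.1,17.6),(.653,.0744,44.9,25.3)])
E
```

```text
eFL,eFR,off [-2.53  1.81  0.13] res [ 0.    0.    0.05 -0.05]
rest forces (array([-0.40659643,  1.09413819, -2.23636309]), array([ 1.5076925 , 19.59999998, 18.09230803,  0.        ]))
```

Call:
{"method": "move_arm", "body": {
  "motion": [
    {"x":0,"y":0,"z":-5,"yaw":0},
    {"x":0,"y":0,"z":-8,"yaw":0},
    {"x":0,"y":0,"z":-8,"yaw":0}
  ],
  "gripper": 0
}}

```text
clock: 13.8
eef_pos: [0.655, 0.079, 0.1228]
tool_rot: [0.586, 0.81, 0.002, 0.001]
ft_force: [0.7, -0.3, -0.7]
grip_width: 0.0427
grasp_force: 0.0
```

```bash
python3 - <<'E'
from h import *
i=snap('top')
for n,c in(('L',(230,219)),('R',(294,216))):
    r,cc=c[1],c[0]; s=cv2.resize(i[r-20:r+20,cc-20:cc+20].max(2),None,fx=8,fy=8,interpolation=cv2.INTER_CUBIC)
    for thr in(60,80):
        k,l,st,ce=cv2.connectedComponentsWithStats((s<thr).astype('uint8')); j=1+st[1:,4].argmax()
        q=np.array(ce[j])/8-.5+[cc-20,r-20]; print(n,thr,st[j]/8,q,ray('top',q[::-1],.05)[:2])
for z in(.12,.053): go(.5295,.0527,z)
go(.5213,.1908,.12)
E
```

```text
L 60 [   8.125   10.625   17.75    19.875 2171.125] [227.49675427 219.03427802] [0.52185921 0.1957725 ]
L 80 [   7.375    9.75    19.      21.625 2541.75 ] [227.34019991 218.97987976] [0.52196649 0.19611115]Traceback (most recent call last):
  File "<stdin>", line 6, in <module>
ValueError: attempt to get argmax of an empty sequence
```

Call:
{"method": "move_arm", "body": {
  "motion": [
    {"x":1.4,"y":-6,"z":0,"yaw":0},
    {"x":1.4,"y":-12.7,"z":0,"yaw":0},
    {"x":1.4,"y":-12.7,"z":1,"yaw":0},
    {"x":1.4,"y":-12.7,"z":4,"yaw":0},
    {"x":1.4,"y":-12.7,"z":6.9,"yaw":0},
    {"x":1.4,"y":-12.7,"z":6.9,"yaw":0},
    {"x":1.4,"y":-12.7,"z":6.9,"yaw":0}
  ],
  "gripper": 0
}}

```text
clock: 14.72
eef_pos: [0.5286, 0.052, 0.0498]
tool_rot: [0.586, 0.81, -0.0, -0.001]
ft_force: [0.3, 1.3, 1.0]
grip_width: 0.0427
grasp_force: 0.1
```

Call:
{"method": "move_arm", "body": {
  "motion": [
    {"x":0,"y":0,"z":0,"yaw":0},
    {"x":0,"y":0,"z":0,"yaw":0},
    {"x":0,"y":0,"z":0,"yaw":0},
    {"x":0,"y":0,"z":0,"yaw":0}
  ],
  "gripper": -1
}}

```text
clock: 15.22
eef_pos: [0.5295, 0.0515, 0.0517]
tool_rot: [0.587, 0.81, 0.0, 0.0]
ft_force: [-1.3, 0.3, 6.5]
grip_width: 0.0132
grasp_force: 61.9
```

Call:
{"method": "move_arm", "body": {
  "motion": [
    {"x":0,"y":0,"z":0.03,"yaw":-10},
    {"x":0,"y":0,"z":0.06,"yaw":-20},
    {"x":0,"y":0,"z":0.09,"yaw":-30},
    {"x":0,"y":0,"z":0.12,"yaw":-40},
    {"x":0,"y":0,"z":0.15,"yaw":-50},
    {"x":0,"y":0,"z":0.15,"yaw":-54},
    {"x":0,"y":0,"z":0.15,"yaw":-54}
  ]
}}

```text
clock: 16.1
eef_pos: [0.5292, 0.0516, 0.0501]
tool_rot: [0.155, 0.988, 0.0, 0.0]
ft_force: [-1.2, 0.5, 6.0]
grip_width: 0.0132
grasp_force: 62.2
```

Call:
{"method": "move_arm", "body": {
  "motion": [
    {"x":0,"y":0,"z":0,"yaw":0},
    {"x":0,"y":0,"z":0,"yaw":0},
    {"x":0,"y":0,"z":0,"yaw":0}
  ],
  "gripper": 0
}}

```text
clock: 16.48
eef_pos: [0.5286, 0.0512, 0.0492]
tool_rot: [0.155, 0.988, -0.0, -0.001]
ft_force: [-0.2, 0.5, -0.0]
grip_width: 0.0427
grasp_force: 0.0
```

Call:
{"method": "move_arm", "body": {
  "motion": [
    {"x":0,"y":0,"z":-4,"yaw":0},
    {"x":0,"y":0,"z":-7,"yaw":0},
    {"x":0,"y":0,"z":-7,"yaw":0}
  ],
  "gripper": 0
}}

```text
clock: 16.85
eef_pos: [0.5311, 0.0514, 0.1221]
tool_rot: [0.155, 0.988, 0.001, 0.003]
ft_force: [-0.3, 0.3, 0.6]
grip_width: 0.0428
grasp_force: 0.0
```

```bash
python3 - <<'E'
from h import *
for z in(.12,.053): go(.521,.1908,z)
o=bot.get_obs(); print(o["eef_pos"],np.degrees(o["joint_pos"]).round(1))
E
```

```text
theta 162.13 shift cm [ 5.24 12.95  0.21]
theta 162.13 shift cm [ 5.27 12.94  6.91]
[0.5311107  0.05144468 0.12213158] [ 5.5 21.4 -5.9 62.3 -0.  23.4]
```

Call:
{"method": "move_arm", "body": {
  "motion": [
    {"x":5.2,"y":12.9,"z":0,"yaw":-107},
    {"x":5.2,"y":12.9,"z":0,"yaw":-107},
    {"x":5.2,"y":12.9,"z":0,"yaw":-107},
    {"x":5.2,"y":12.9,"z":0,"yaw":-107},
    {"x":5.2,"y":12.9,"z":0,"yaw":-107},
    {"x":5.2,"y":12.9,"z":0,"yaw":-107},
    {"x":5.2,"y":12.9,"z":0,"yaw":-107},
    {"x":5.2,"y":12.9,"z":0,"yaw":-107},
    {"x":5.2,"y":12.9,"z":0,"yaw":-107},
    {"x":5.2,"y":12.9,"z":0,"yaw":-107},
    {"x":5.2,"y":12.9,"z":2,"yaw":-107},
    {"x":5.2,"y":12.9,"z":5,"yaw":-107},
    {"x":5.2,"y":12.9,"z":6.8,"yaw":-107},
    {"x":5.2,"y":12.9,"z":6.8,"yaw":-107},
    {"x":5.2,"y":12.9,"z":6.8,"yaw":-107}
  ],
  "gripper": 0
}}

```text
clock: 18.73
eef_pos: [0.519, 0.19, 0.0517]
tool_rot: [-0.702, 0.712, 0.0, -0.0]
ft_force: [-0.4, -0.3, 0.7]
grip_width: 0.0429
grasp_force: 0.0
```

Call:
{"method": "move_arm", "body": {
  "motion": [
    {"x":0,"y":0,"z":0,"yaw":0},
    {"x":0,"y":0,"z":0,"yaw":0},
    {"x":0,"y":0,"z":0,"yaw":0},
    {"x":0,"y":0,"z":0,"yaw":0}
  ],
  "gripper": -1
}}

```text
clock: 19.23
eef_pos: [0.519, 0.1904, 0.0525]
tool_rot: [-0.702, 0.712, 0.0, 0.0]
ft_force: [-4.5, -0.0, 5.9]
grip_width: 0.013
grasp_force: 62.3
```

Call:
{"method": "move_arm", "body": {
  "motion": [
    {"x":0,"y":0,"z":-0.03,"yaw":10},
    {"x":0,"y":0,"z":-0.06,"yaw":20},
    {"x":0,"y":0,"z":-0.09,"yaw":30},
    {"x":0,"y":0,"z":-0.12,"yaw":40},
    {"x":0,"y":0,"z":-0.15,"yaw":50},
    {"x":0,"y":0,"z":-0.18,"yaw":60},
    {"x":0,"y":0,"z":-0.2,"yaw":70},
    {"x":0,"y":0,"z":-0.2,"yaw":76},
    {"x":0,"y":0,"z":-0.2,"yaw":76},
    {"x":0,"y":0,"z":-0.2,"yaw":76}
  ]
}}

```text
clock: 20.48
eef_pos: [0.5184, 0.1909, 0.0542]
tool_rot: [-0.115, 0.993, 0.001, -0.001]
ft_force: [-6.0, 1.7, 5.8]
grip_width: 0.013
grasp_force: 62.4
```

Call:
{"method": "move_arm", "body": {
  "motion": [
    {"x":0,"y":0,"z":0,"yaw":0},
    {"x":0,"y":0,"z":0,"yaw":0},
    {"x":0,"y":0,"z":0,"yaw":0}
  ],
  "gripper": 0
}}

```text
clock: 20.85
eef_pos: [0.5195, 0.1899, 0.0536]
tool_rot: [-0.114, 0.993, -0.0, 0.0]
ft_force: [0.9, -0.5, -0.7]
grip_width: 0.0429
grasp_force: 0.0
```

Call:
{"method": "move_arm", "body": {
  "motion": [
    {"x":0,"y":0,"z":-4,"yaw":0},
    {"x":0,"y":0,"z":-7,"yaw":0},
    {"x":0,"y":0,"z":-7,"yaw":0},
    {"x":0,"y":0,"z":-7,"yaw":0}
  ],
  "gripper": -1
}}

```text
clock: 21.35
eef_pos: [0.5188, 0.1898, 0.1231]
tool_rot: [-0.114, 0.993, -0.0, -0.0]
ft_force: [-1.9, -0.9, 0.3]
grip_width: -0.0001
grasp_force: 0.0
```

```bash
python3 - <<'E'
from h import *
s=R.from_euler('z',3.86,degrees=True)
for n,p in dict(FL=(-8,52),FR=(-8,-52),RR=(68,-52),RL=(68,52)).items(): q=s.apply([p[0]/1e3,p[1]/1e3,0])+[.585,.125,0]; print(n,q.round(4)); go(q[0],q[1],.046)
o=bot.get_obs(); print(o["eef_pos"],np.degrees(o["joint_pos"]).round(1))
E
```

```text
FL [0.5735 0.1763 0.    ]
theta -166.87 shift cm [-5.03 -2.55  7.7 ]
FR [0.5805 0.0726 0.    ]
theta -166.87 shift cm [ -3.35 -12.82   7.71]
RR [0.6563 0.0777 0.    ]
theta -166.87 shift cm [-10.86 -14.04   7.7 ]
RL [0.6493 0.1815 0.    ]
theta -166.87 shift cm [-12.53  -3.78   7.7 ]
[0.51879394 0.18981464 0.12306739] [20.1 23.6 -2.4 64.  -0.   7. ]
```

Probe again, a bit more softly (order FL, FR, RR, RL).

Call:
{"method": "move_arm", "body": {
  "motion": [
    {"x":-5,"y":-2.6,"z":4,"yaw":0},
    {"x":-5,"y":-2.6,"z":6.5,"yaw":0},
    {"x":-5,"y":-2.6,"z":7.3,"yaw":0},
    {"x":-5,"y":-2.6,"z":7.7,"yaw":0},
    {"x":-5,"y":-2.6,"z":7.9,"yaw":0},
    {"x":-5,"y":-2.6,"z":7.9,"yaw":0},
    {"x":-5,"y":-2.6,"z":7.9,"yaw":0},
    {"x":-5,"y":-2.6,"z":7.9,"yaw":0}
  ]
}}

```text
clock: 22.35
eef_pos: [0.5741, 0.1763, 0.0455]
tool_rot: [-0.114, 0.993, 0.0, 0.001]
ft_force: [0.8, 0.9, 0.3]
grip_width: -0.0001
grasp_force: 0.0
```

Call:
{"method": "move_arm", "body": {
  "motion": [
    {"x":0,"y":0,"z":-2.5,"yaw":0},
    {"x":0.8,"y":-5,"z":-2.5,"yaw":0},
    {"x":1.7,"y":-10.2,"z":-2.5,"yaw":0},
    {"x":1.7,"y":-10.2,"z":-1,"yaw":0},
    {"x":1.7,"y":-10.2,"z":-0.3,"yaw":0},
    {"x":1.7,"y":-10.2,"z":0,"yaw":0},
    {"x":1.7,"y":-10.2,"z":0,"yaw":0},
    {"x":1.7,"y":-10.2,"z":0,"yaw":0},
    {"x":1.7,"y":-10.2,"z":0,"yaw":0}
  ]
}}

```text
clock: 23.48
eef_pos: [0.5798, 0.0734, 0.0454]
tool_rot: [-0.115, 0.993, -0.001, -0.001]
ft_force: [-3.4, -3.9, 5.9]
grip_width: -0.0001
grasp_force: 3.0
```

Call:
{"method": "move_arm", "body": {
  "motion": [
    {"x":0,"y":0,"z":-2.5,"yaw":0},
    {"x":-3.7,"y":-0.6,"z":-2.5,"yaw":0},
    {"x":-7.5,"y":-1.2,"z":-2.5,"yaw":0},
    {"x":-7.5,"y":-1.2,"z":-1,"yaw":0},
    {"x":-7.5,"y":-1.2,"z":-0.3,"yaw":0},
    {"x":-7.5,"y":-1.2,"z":0,"yaw":0},
    {"x":-7.5,"y":-1.2,"z":0,"yaw":0},
    {"x":-7.5,"y":-1.2,"z":0,"yaw":0},
    {"x":-7.5,"y":-1.2,"z":0,"yaw":0}
  ]
}}

```text
clock: 24.6
eef_pos: [0.6544, 0.0793, 0.0453]
tool_rot: [-0.115, 0.993, 0.001, -0.001]
ft_force: [-3.1, 2.0, 4.9]
grip_width: 0.0002
grasp_force: 3.0
```

Call:
{"method": "move_arm", "body": {
  "motion": [
    {"x":0,"y":0,"z":-2.5,"yaw":0},
    {"x":-0.8,"y":5,"z":-2.5,"yaw":0},
    {"x":-1.7,"y":10.2,"z":-2.5,"yaw":0},
    {"x":-1.7,"y":10.2,"z":-1,"yaw":0},
    {"x":-1.7,"y":10.2,"z":-0.3,"yaw":0},
    {"x":-1.7,"y":10.2,"z":0,"yaw":0},
    {"x":-1.7,"y":10.2,"z":0,"yaw":0},
    {"x":-1.7,"y":10.2,"z":0,"yaw":0},
    {"x":-1.7,"y":10.2,"z":0,"yaw":0}
  ]
}}

```text
clock: 25.72
eef_pos: [0.6494, 0.1804, 0.0451]
tool_rot: [-0.114, 0.994, -0.0, -0.0]
ft_force: [-2.2, -1.1, 5.3]
grip_width: 0.0002
grasp_force: 2.6
```

Call:
{"method": "move_arm", "body": {
  "motion": [
    {"x":0,"y":0,"z":-5,"yaw":0},
    {"x":0,"y":0,"z":-9,"yaw":0},
    {"x":0,"y":0,"z":-9,"yaw":0}
  ]
}}

```text
clock: 26.1
eef_pos: [0.6529, 0.1815, 0.1393]
tool_rot: [-0.114, 0.993, 0.0, 0.005]
ft_force: [0.8, 0.0, 0.1]
grip_width: 0.0003
grasp_force: 0.0
```

Call:
{"method": "move_arm", "body": {
  "motion": [
    {"x":7,"y":-2.4,"z":-4,"yaw":5},
    {"x":14,"y":-4.9,"z":-9,"yaw":10},
    {"x":28.3,"y":-9.8,"z":-9,"yaw":15.5},
    {"x":28.3,"y":-9.8,"z":-9,"yaw":15.5},
    {"x":28.3,"y":-9.8,"z":-9,"yaw":15.5},
    {"x":28.3,"y":-9.8,"z":-9,"yaw":15.5},
    {"x":28.3,"y":-9.8,"z":-9,"yaw":15.5}
  ],
  "gripper": 0.2
}}

```text
clock: 26.98
eef_pos: [0.3966, 0.0214, 0.2245]
tool_rot: [0.021, 1.0, -0.0, 0.0]
ft_force: [-0.2, -0.1, 0.0]
grip_width: 0.0512
grasp_force: 0.0
```

```bash
python3 - <<'E'
from st import *
fit([(.5741,.1763,45.4,.3),(.5798,.0734,45.4,5.9),(.6544,.0793,45.3,4.9),(.6494,.1804,45.1,5.3)])
i=snap('top','top2.png')
cv2.imwrite('pics/d.png',cv2.resize(i[145:310,165:365],(720,594),interpolation=cv2.INTER_CUBIC))
for d in bot.cut_out('top','tray_base')[:2]:
    m=cv2.minAreaRect(np.argwhere(d["mask"])[:,::-1].astype(np.float32)); b=cv2.boxPoints(m); print(d['score'],m,[ray('top',q[::-1],.018)[:2].round(3) for q in b])
E
```

```text
eFL,eFR,off [0.01 0.45 0.01] res [-0.01  0.01 -0.01  0.01]
rest forces (array([-0.53353699, -0.09934278, -0.15760944]), array([ 8.89894713, 12.20874514, 10.70105314,  7.39125488]))
0.83 ((233.2893524169922, 279.4492492675781), (69.32337951660156, 46.59557342529297), 4.085616588592529) [array([0.347, 0.258]), array([0.447, 0.256]), array([0.44 , 0.105]), array([0.341, 0.109])]
```

View pics/d.png

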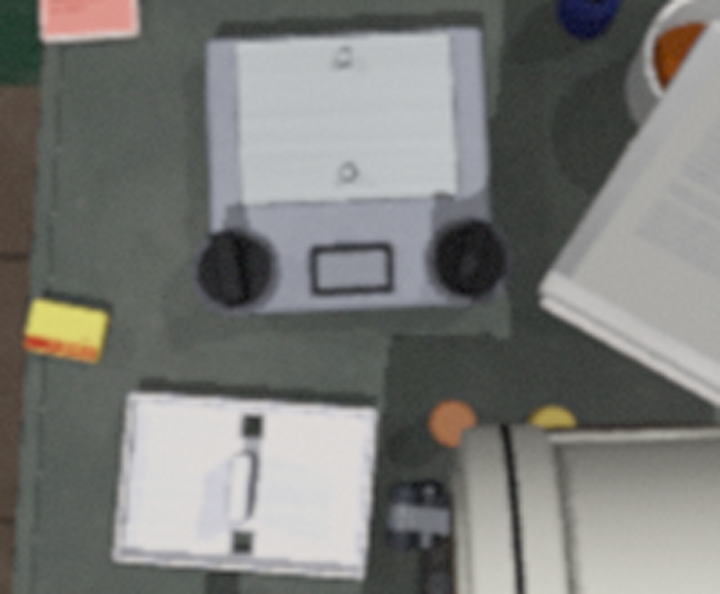

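```bash
python3 - <<'E'
from h import *
D=lambda x,y:(145+y/3.6,165+x/3.6)
h=[ray('top',D(*p),.01)[:2] for p in[(253,425),(242,542)]]; print('tray',np.mean(h,0),np.degrees(np.arctan2(*(h[0]-h[1])[::-1])))
g=[ray('top',D(*p),.053)[:2] for p in[(343,57),(348,173)]]; print('pegs',g,np.mean(g,0),np.degrees(np.arctan2(*(g[0]-g[1])[::-1])),np.linalg.norm(g[0]-g[1]))
c=np.array([ray('top',D(*p),.046)[:2] for p in[(238,40),(450,35),(457,195),(242,203)]]); print('plate',c.mean(0),[np.degrees(np.arctan2(*(c[a]-c[b])[::-1])).round(2) for a,b in((0,3),(1,2))],np.degrees(np.arctan2(*(c[0]-c[1])[::-1]))-90,np.degrees(np.arctan2(*(c[3]-c[2])[::-1]))-90)
print('fin',ray('top',D(240,487),.053)[:2])
go(.3945,.182,.08);go(.3945,.182,.02)
E
```

```text
tray [0.3933757  0.18188789] -3.0848514732905725
pegs [array([0.64966755, 0.12998738]), array([0.57937554, 0.12463879])] [0.61452155 0.12731309] 4.3513095576941785 0.07049520987432584
plate [0.61406403 0.12690256] [np.float64(3.78), np.float64(3.9)] 2.952632903119124 3.7128404266340596
fin [0.39351155 0.18113375]
theta 177.65 shift cm [ 0.95 15.98 14.43]
theta 177.65 shift cm [ 0.96 15.98 20.43]
```

Call:
{"method": "move_arm", "body": {
  "motion": [
    {"x":0.5,"y":6,"z":4,"yaw":0},
    {"x":1,"y":12,"z":10,"yaw":0},
    {"x":1,"y":15.9,"z":14.4,"yaw":0},
    {"x":1,"y":15.9,"z":14.4,"yaw":0},
    {"x":1,"y":15.9,"z":17.5,"yaw":0},
    {"x":1,"y":15.9,"z":20.5,"yaw":0},
    {"x":1,"y":15.9,"z":20.5,"yaw":0}
  ],
  "gripper": 0
}}

```text
clock: 27.95
eef_pos: [0.3911, 0.1809, 0.0171]
tool_rot: [0.02, 1.0, -0.001, -0.003]
ft_force: [0.1, -1.2, 0.5]
grip_width: 0.0426
grasp_force: 0.0
```

Call:
{"method": "move_arm", "body": {
  "motion": [
    {"x":0,"y":0,"z":0,"yaw":0},
    {"x":0,"y":0,"z":0,"yaw":0},
    {"x":0,"y":0,"z":0,"yaw":0},
    {"x":0,"y":0,"z":0,"yaw":0}
  ],
  "gripper": -1
}}

```text
clock: 28.45
eef_pos: [0.3941, 0.1816, 0.0209]
tool_rot: [0.021, 1.0, 0.001, 0.001]
ft_force: [0.7, 1.5, 3.6]
grip_width: 0.0118
grasp_force: 59.4
```

Call:
{"method": "move_arm", "body": {
  "motion": [
    {"x":0,"y":0,"z":-5,"yaw":0},
    {"x":0,"y":0,"z":-10,"yaw":0},
    {"x":0,"y":0,"z":-10,"yaw":0},
    {"x":0,"y":0,"z":-10,"yaw":0}
  ]
}}

```text
clock: 28.95
eef_pos: [0.3916, 0.1804, 0.1188]
tool_rot: [0.021, 1.0, -0.001, -0.001]
ft_force: [0.4, -0.3, -4.3]
grip_width: 0.0115
grasp_force: 59.8
```

```bash
python3 - <<'E'
from h import *
o=bot.get_obs(); print(o["eef_pos"],o["grip_width"])
i=snap('side'); cv2.imwrite('pics/e.png',cv2.resize(i[150:290,170:350],(720,560),interpolation=cv2.INTER_CUBIC))
go(.6143,.1271,.12)
E
```

```text
[0.39164199 0.18035456 0.11875032] 0.01154413200465207
theta 177.64 shift cm [-22.52  -4.38  -0.26]
```

View pics/e.png

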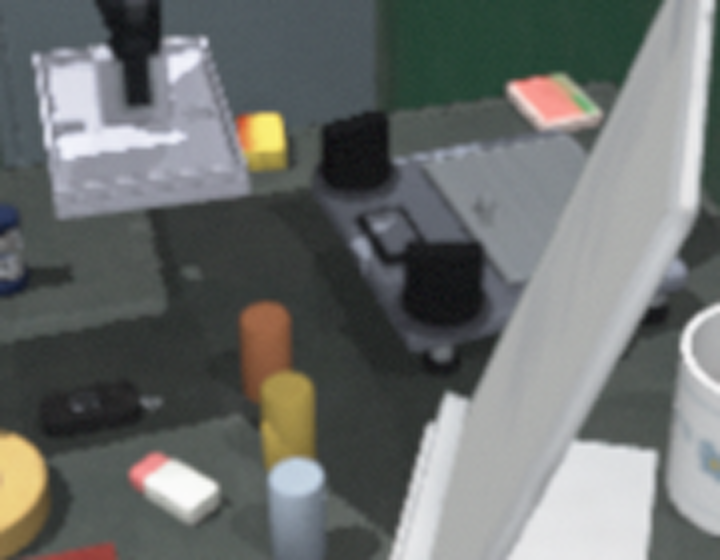

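Call:
{"method": "move_arm", "body": {
  "motion": [
    {"x":-6,"y":-1.1,"z":-0.3,"yaw":-2},
    {"x":-12,"y":-2.2,"z":-0.3,"yaw":-4},
    {"x":-17,"y":-3.3,"z":-0.3,"yaw":-6.2},
    {"x":-20.5,"y":-4,"z":-0.3,"yaw":-6.2},
    {"x":-22.5,"y":-4.4,"z":-0.3,"yaw":-6.2},
    {"x":-22.5,"y":-4.4,"z":1,"yaw":-6.2},
    {"x":-22.5,"y":-4.4,"z":3,"yaw":-6.2},
    {"x":-22.5,"y":-4.4,"z":3,"yaw":-6.2},
    {"x":-22.5,"y":-4.4,"z":3,"yaw":-6.2},
    {"x":-22.5,"y":-4.4,"z":3,"yaw":-6.2}
  ]
}}

```text
clock: 30.25
eef_pos: [0.616, 0.1281, 0.0906]
tool_rot: [-0.034, 0.999, 0.0, 0.001]
ft_force: [0.1, 0.2, -3.3]
grip_width: 0.0114
grasp_force: 59.7
```

```bash
python3 - <<'E'
from h import *
o=bot.get_obs(); print(o["eef_pos"])
for k in range(3): snap('top'); o=bot.get_obs(); print(o["eef_pos"],o["clock"])
go(.6143,.1271,.0665)
i=snap('top'); j=snap('side')
cv2.imwrite('pics/f.png',np.hstack([cv2.resize(i[140:260,200:320],(480,480),interpolation=cv2.INTER_CUBIC),cv2.resize(j[150:270,240:320],(320,480),interpolation=cv2.INTER_CUBIC)]))
E
```

```text
[0.61604824 0.12807932 0.09060963]
[0.61620045 0.12804262 0.09076852] 30.3
[0.61623599 0.12801804 0.09075913] 30.35
[0.61619967 0.12796261 0.09065325] 30.4
theta -176.15 shift cm [ 0.2  -0.07  2.42]
```

View pics/f.png

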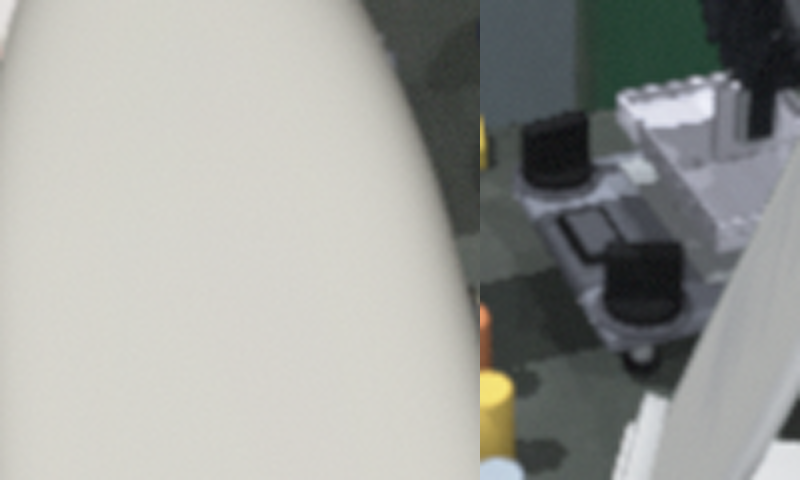

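Call:
{"method": "move_arm", "body": {
  "motion": [
    {"x":0.2,"y":-0.07,"z":0,"yaw":0},
    {"x":0.2,"y":-0.07,"z":0.3,"yaw":0},
    {"x":0.2,"y":-0.07,"z":0.7,"yaw":0},
    {"x":0.2,"y":-0.07,"z":1.1,"yaw":0},
    {"x":0.2,"y":-0.07,"z":1.5,"yaw":0},
    {"x":0.2,"y":-0.07,"z":1.5,"yaw":0},
    {"x":0.2,"y":-0.07,"z":1.5,"yaw":0}
  ]
}}

```text
clock: 31.38
eef_pos: [0.6139, 0.127, 0.0748]
tool_rot: [-0.034, 0.999, 0.0, 0.0]
ft_force: [1.1, -0.9, -3.7]
grip_width: 0.0111
grasp_force: 59.8
```

Call:
{"method": "move_arm", "body": {
  "motion": [
    {"x":0,"y":0,"z":0.3,"yaw":0},
    {"x":0,"y":0,"z":0.6,"yaw":0},
    {"x":0,"y":0,"z":0.8,"yaw":0},
    {"x":0,"y":0,"z":0.9,"yaw":0},
    {"x":0,"y":0,"z":0.9,"yaw":0},
    {"x":0,"y":0,"z":0.9,"yaw":0}
  ]
}}

```text
clock: 32.12
eef_pos: [0.6139, 0.127, 0.0662]
tool_rot: [-0.033, 0.999, 0.0, 0.0]
ft_force: [-1.3, 0.3, 0.8]
grip_width: 0.0113
grasp_force: 60.3
```

Call:
{"method": "move_arm", "body": {
  "motion": [
    {"x":0,"y":0,"z":0,"yaw":0},
    {"x":0,"y":0,"z":0,"yaw":0},
    {"x":0,"y":0,"z":0,"yaw":0}
  ],
  "gripper": 0
}}

```text
clock: 32.5
eef_pos: [0.6142, 0.127, 0.066]
tool_rot: [-0.034, 0.999, 0.0, 0.0]
ft_force: [-0.2, 0.1, -0.9]
grip_width: 0.0429
grasp_force: 0.0
```

Call:
{"method": "move_arm", "body": {
  "motion": [
    {"x":0,"y":0,"z":-5,"yaw":0},
    {"x":0,"y":0,"z":-11,"yaw":0},
    {"x":6,"y":3,"z":-14,"yaw":0},
    {"x":12,"y":6,"z":-14,"yaw":0},
    {"x":18,"y":9,"z":-14,"yaw":0},
    {"x":28,"y":16,"z":-14,"yaw":0},
    {"x":28,"y":16,"z":-14,"yaw":0},
    {"x":28,"y":16,"z":-14,"yaw":0}
  ],
  "gripper": 0.2
}}

```text
clock: 33.5
eef_pos: [0.3212, 0.2688, 0.2062]
tool_rot: [-0.036, 0.999, 0.0, 0.0]
ft_force: [0.7, -0.7, -0.4]
grip_width: 0.0511
grasp_force: 0.0
```

```bash
python3 - <<'E'
from h import *
i=snap('top'); j=snap('side')
cv2.imwrite('pics/g.png',np.hstack([cv2.resize(i[145:295,210:370],(480,450),interpolation=cv2.INTER_CUBIC),cv2.resize(j[155:305,220:326],(318,450),interpolation=cv2.INTER_CUBIC)]))
go(.4326,.058,.1)
for d in bot.cut_out('top','coin_0'): print(d['score'],d['centre'],ray('top',d['centre'],.05))
o=bot.get_obs();print(np.degrees(o["joint_pos"]).round())
E
```

```text
theta -175.98 shift cm [ -9.45 -21.78  10.62]
0.74 [218.4, 231.3] [0.52343654 0.18772398 0.05      ]
0.61 [262.5, 290.1] [0.43358739 0.05999441 0.05      ]
0.47 [268.6, 346.7] [ 0.42408427 -0.05936317  0.05      ]
[ 40.   6. -14.  71.  -0.  36.]
```

View pics/g.png

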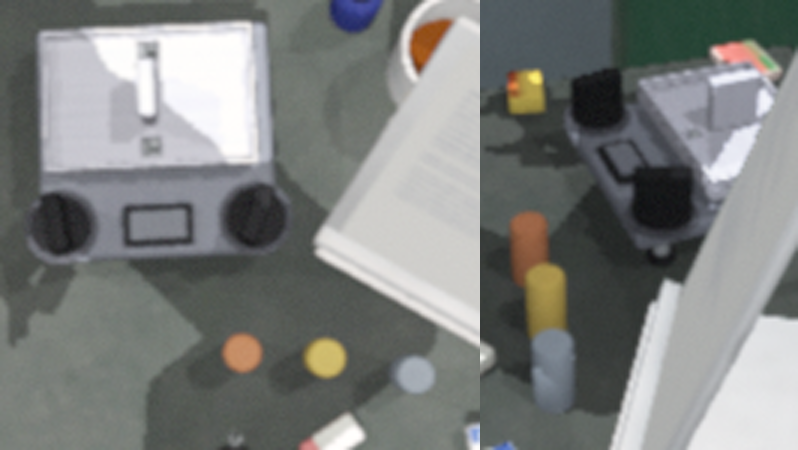

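Call:
{"method": "move_arm", "body": {
  "motion": [
    {"x":-3,"y":-6,"z":2,"yaw":0},
    {"x":-5,"y":-12,"z":6,"yaw":0},
    {"x":-8,"y":-17,"z":9,"yaw":0},
    {"x":-9.5,"y":-21.7,"z":11,"yaw":0},
    {"x":-9.5,"y":-21.7,"z":11.5,"yaw":0},
    {"x":-9.5,"y":-21.7,"z":12,"yaw":0},
    {"x":-9.5,"y":-21.7,"z":15,"yaw":0},
    {"x":-9.5,"y":-21.7,"z":18.7,"yaw":0},
    {"x":-9.5,"y":-21.7,"z":18.7,"yaw":0},
    {"x":-9.5,"y":-21.7,"z":18.7,"yaw":0}
  ],
  "gripper": 0.05
}}

```text
clock: 34.9
eef_pos: [0.4339, 0.0586, 0.02]
tool_rot: [-0.034, 0.999, 0.0, 0.001]
ft_force: [0.1, -0.5, -0.0]
grip_width: 0.0451
grasp_force: 0.0
```

Call:
{"method": "move_arm", "body": {
  "motion": [
    {"x":0,"y":0,"z":0,"yaw":0},
    {"x":0,"y":0,"z":0,"yaw":0},
    {"x":0,"y":0,"z":0,"yaw":0},
    {"x":0,"y":0,"z":0,"yaw":0}
  ],
  "gripper": -1
}}

```text
clock: 35.4
eef_pos: [0.4346, 0.0582, 0.0206]
tool_rot: [-0.034, 0.999, 0.001, 0.002]
ft_force: [-0.5, 1.1, 7.1]
grip_width: 0.0248
grasp_force: 58.7
```

Call:
{"method": "move_arm", "body": {
  "motion": [
    {"x":0,"y":0,"z":-5,"yaw":0},
    {"x":0,"y":0,"z":-11,"yaw":0},
    {"x":0,"y":0,"z":-14,"yaw":0},
    {"x":0,"y":0,"z":-14,"yaw":0},
    {"x":0,"y":0,"z":-14,"yaw":0}
  ]
}}

```text
clock: 36.02
eef_pos: [0.4322, 0.0575, 0.158]
tool_rot: [-0.033, 0.999, -0.0, -0.001]
ft_force: [-0.0, 0.1, -1.0]
grip_width: 0.0249
grasp_force: 59.5
```

```bash
python3 - <<'E'
from h import *
s=R.from_euler('z',4,degrees=True)
for p in((0,46),(24,-46),(-24,-46)):
    q=s.apply([p[0]/1e3,p[1]/1e3,0])+[.614,.127,0]; print(q[:2].round(4)); go(q[0],q[1],.0745)
E
```

```text
[0.6108 0.1729]
theta -176.17 shift cm [-18.6   10.32   8.32]
[0.6412 0.0828]
theta -176.17 shift cm [-21.03   1.12   8.32]
[0.5933 0.0794]
theta -176.17 shift cm [-16.23   1.11   8.32]
```

Call:
{"method": "move_arm", "body": {
  "motion": [
    {"x":-5,"y":2.8,"z":0,"yaw":0},
    {"x":-10,"y":5.6,"z":0,"yaw":0},
    {"x":-15,"y":8.3,"z":0,"yaw":0},
    {"x":-18.6,"y":10.3,"z":0,"yaw":0},
    {"x":-18.6,"y":10.3,"z":1,"yaw":0},
    {"x":-18.6,"y":10.3,"z":4,"yaw":0},
    {"x":-18.6,"y":10.3,"z":6.5,"yaw":0},
    {"x":-18.6,"y":10.3,"z":7.5,"yaw":0},
    {"x":-18.6,"y":10.3,"z":7.8,"yaw":0},
    {"x":-18.6,"y":10.3,"z":7.8,"yaw":0},
    {"x":-18.6,"y":10.3,"z":7.8,"yaw":0}
  ]
}}

```text
clock: 37.4
eef_pos: [0.6125, 0.1731, 0.0821]
tool_rot: [-0.034, 0.999, 0.0, 0.001]
ft_force: [0.5, -0.6, -1.3]
grip_width: 0.0247
grasp_force: 59.4
```

Call:
{"method": "move_arm", "body": {
  "motion": [
    {"x":0,"y":0,"z":0.2,"yaw":0},
    {"x":0,"y":0,"z":0.4,"yaw":0},
    {"x":0,"y":0,"z":0.5,"yaw":0},
    {"x":0,"y":0,"z":0.5,"yaw":0}
  ]
}}

```text
clock: 37.9
eef_pos: [0.6118, 0.1729, 0.0759]
tool_rot: [-0.033, 0.999, -0.0, -0.0]
ft_force: [-0.1, 0.2, -0.5]
grip_width: 0.0246
grasp_force: 59.5
```

Call:
{"method": "move_arm", "body": {
  "motion": [
    {"x":0,"y":0,"z":0,"yaw":0},
    {"x":0,"y":0,"z":0,"yaw":0},
    {"x":0,"y":0,"z":0,"yaw":0}
  ],
  "gripper": -0.15
}}

```text
clock: 38.28
eef_pos: [0.6119, 0.1729, 0.076]
tool_rot: [-0.033, 0.999, 0.0, 0.0]
ft_force: [0.4, -0.7, 0.1]
grip_width: 0.0364
grasp_force: 0.0
```

Call:
{"method": "move_arm", "body": {
  "motion": [
    {"x":0,"y":0,"z":-4,"yaw":0},
    {"x":0,"y":0,"z":-9,"yaw":0},
    {"x":5,"y":-4.7,"z":-9,"yaw":0},
    {"x":10,"y":-9.3,"z":-9,"yaw":0},
    {"x":15,"y":-13,"z":-9,"yaw":0},
    {"x":19,"y":-15.9,"z":-9,"yaw":0},
    {"x":19,"y":-15.9,"z":-9,"yaw":0},
    {"x":19,"y":-15.9,"z":-9,"yaw":0}
  ],
  "gripper": 0.05
}}

```text
clock: 39.28
eef_pos: [0.4338, 0.0015, 0.1666]
tool_rot: [-0.033, 0.999, 0.0, 0.001]
ft_force: [1.1, -0.2, 0.4]
grip_width: 0.0449
grasp_force: 0.0
```

```bash
python3 - <<'E'
from h import *
go(.432,.0005,.02)
E
```

```text
theta -176.2 shift cm [ 0.23 -0.09 14.66]
```

Call:
{"method": "move_arm", "body": {
  "motion": [
    {"x":0.2,"y":-0.1,"z":5,"yaw":0},
    {"x":0.2,"y":-0.1,"z":9,"yaw":0},
    {"x":0.2,"y":-0.1,"z":12,"yaw":0},
    {"x":0.2,"y":-0.1,"z":14.6,"yaw":0},
    {"x":0.2,"y":-0.1,"z":14.6,"yaw":0},
    {"x":0.2,"y":-0.1,"z":14.6,"yaw":0}
  ],
  "gripper": 0.05
}}

```text
clock: 40.02
eef_pos: [0.4325, 0.0009, 0.0204]
tool_rot: [-0.034, 0.999, 0.0, 0.001]
ft_force: [0.2, 1.3, 0.3]
grip_width: 0.0446
grasp_force: 0.0
```

Call:
{"method": "move_arm", "body": {
  "motion": [
    {"x":0,"y":0,"z":0,"yaw":0},
    {"x":0,"y":0,"z":0,"yaw":0},
    {"x":0,"y":0,"z":0,"yaw":0},
    {"x":0,"y":0,"z":0,"yaw":0}
  ],
  "gripper": -1
}}

```text
clock: 40.52
eef_pos: [0.4325, 0.0006, 0.0211]
tool_rot: [-0.034, 0.999, 0.0, 0.002]
ft_force: [-0.0, 0.9, 6.1]
grip_width: 0.0248
grasp_force: 58.9
```

Call:
{"method": "move_arm", "body": {
  "motion": [
    {"x":0,"y":0,"z":-5,"yaw":0},
    {"x":0,"y":0,"z":-11,"yaw":0},
    {"x":0,"y":0,"z":-14,"yaw":0},
    {"x":0,"y":0,"z":-14,"yaw":0},
    {"x":0,"y":0,"z":-14,"yaw":0}
  ]
}}

```text
clock: 41.15
eef_pos: [0.43, 0.0003, 0.1588]
tool_rot: [-0.033, 0.999, 0.0, -0.001]
ft_force: [-0.6, -0.7, -2.4]
grip_width: 0.0247
grasp_force: 59.3
```

```bash
python3 - <<'E'
from h import *
go(.6412,.0828,.076)
E
```

```text
theta -176.17 shift cm [-21.64   6.82   8.24]
```

Call:
{"method": "move_arm", "body": {
  "motion": [
    {"x":-3,"y":4,"z":0,"yaw":0},
    {"x":-7,"y":7.5,"z":0,"yaw":0},
    {"x":-12,"y":7.5,"z":0,"yaw":0},
    {"x":-17,"y":7,"z":0,"yaw":0},
    {"x":-21.6,"y":6.8,"z":0,"yaw":0},
    {"x":-21.6,"y":6.8,"z":1,"yaw":0},
    {"x":-21.6,"y":6.8,"z":4,"yaw":0},
    {"x":-21.6,"y":6.8,"z":6.5,"yaw":0},
    {"x":-21.6,"y":6.8,"z":7.5,"yaw":0},
    {"x":-21.6,"y":6.8,"z":7.8,"yaw":0},
    {"x":-21.6,"y":6.8,"z":7.8,"yaw":0},
    {"x":-21.6,"y":6.8,"z":7.8,"yaw":0}
  ]
}}

```text
clock: 42.65
eef_pos: [0.6427, 0.0828, 0.0831]
tool_rot: [-0.034, 0.999, 0.0, 0.001]
ft_force: [0.1, 0.1, -1.0]
grip_width: 0.0245
grasp_force: 59.4
```

Call:
{"method": "move_arm", "body": {
  "motion": [
    {"x":0,"y":0,"z":0.2,"yaw":0},
    {"x":0,"y":0,"z":0.4,"yaw":0},
    {"x":0,"y":0,"z":0.6,"yaw":0},
    {"x":0,"y":0,"z":0.6,"yaw":0},
    {"x":0,"y":0,"z":0.6,"yaw":0}
  ]
}}

```text
clock: 43.28
eef_pos: [0.6421, 0.0827, 0.0765]
tool_rot: [-0.034, 0.999, 0.0, 0.0]
ft_force: [-0.8, 0.0, 4.3]
grip_width: 0.0249
grasp_force: 60.0
```

Touching. Release and fetch the third.

Call:
{"method": "move_arm", "body": {
  "motion": [
    {"x":0,"y":0,"z":0,"yaw":0},
    {"x":0,"y":0,"z":0,"yaw":0},
    {"x":0,"y":0,"z":0,"yaw":0}
  ],
  "gripper": -0.15
}}

```text
clock: 43.65
eef_pos: [0.6418, 0.0828, 0.0754]
tool_rot: [-0.034, 0.999, -0.0, -0.0]
ft_force: [0.2, 0.7, 0.4]
grip_width: 0.0363
grasp_force: 0.0
```

Call:
{"method": "move_arm", "body": {
  "motion": [
    {"x":0,"y":0,"z":-4,"yaw":0},
    {"x":0,"y":0,"z":-9,"yaw":0},
    {"x":6,"y":1,"z":-9,"yaw":0},
    {"x":12,"y":1,"z":-9,"yaw":0},
    {"x":17,"y":0,"z":-9,"yaw":0},
    {"x":21,"y":-4,"z":-9,"yaw":0},
    {"x":23,"y":-9,"z":-9,"yaw":0},
    {"x":23,"y":-12.8,"z":-9,"yaw":0},
    {"x":23,"y":-12.8,"z":-9,"yaw":0},
    {"x":23,"y":-12.8,"z":-9,"yaw":0}
  ],
  "gripper": 0.05
}}

```text
clock: 44.9
eef_pos: [0.421, -0.0602, 0.1658]
tool_rot: [-0.033, 0.999, 0.0, 0.0]
ft_force: [0.4, 0.5, 0.0]
grip_width: 0.0451
grasp_force: 0.0
```

```bash
python3 - <<'E'
from h import *
go(.4225,-.061,.02)
i=snap('top'); j=snap('side')
cv2.imwrite('pics/k.png',np.hstack([cv2.resize(i[145:295,210:370],(480,450),interpolation=cv2.INTER_CUBIC),cv2.resize(j[155:305,220:326],(318,450),interpolation=cv2.INTER_CUBIC)]))
E
```

```text
theta -176.18 shift cm [-0.14 -0.1  14.58]
```

View pics/k.png

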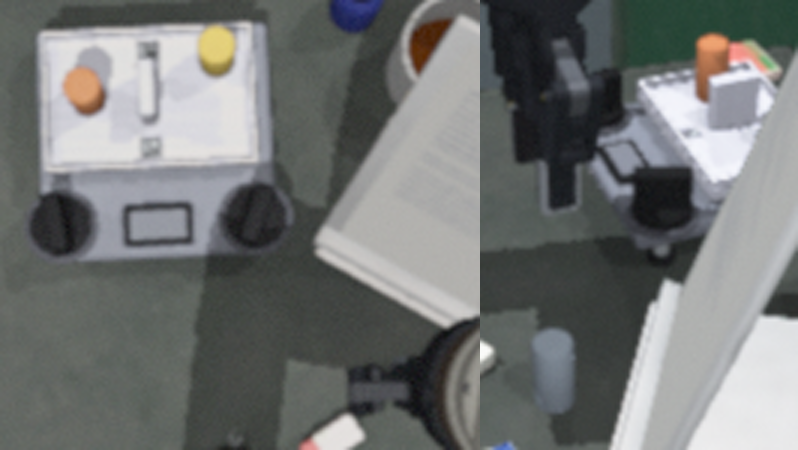

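Call:
{"method": "move_arm", "body": {
  "motion": [
    {"x":-0.1,"y":-0.1,"z":5,"yaw":0},
    {"x":-0.1,"y":-0.1,"z":9,"yaw":0},
    {"x":-0.1,"y":-0.1,"z":12,"yaw":0},
    {"x":-0.1,"y":-0.1,"z":14.5,"yaw":0},
    {"x":-0.1,"y":-0.1,"z":14.5,"yaw":0},
    {"x":-0.1,"y":-0.1,"z":14.5,"yaw":0}
  ],
  "gripper": 0.05
}}

```text
clock: 45.75
eef_pos: [0.4228, -0.0609, 0.0215]
tool_rot: [-0.034, 0.999, -0.0, 0.0]
ft_force: [0.3, -0.1, 0.4]
grip_width: 0.0448
grasp_force: 0.0
```

Call:
{"method": "move_arm", "body": {
  "motion": [
    {"x":0,"y":0,"z":0,"yaw":0},
    {"x":0,"y":0,"z":0,"yaw":0},
    {"x":0,"y":0,"z":0,"yaw":0},
    {"x":0,"y":0,"z":0,"yaw":0}
  ],
  "gripper": -1
}}

```text
clock: 46.25
eef_pos: [0.4234, -0.0614, 0.0222]
tool_rot: [-0.033, 0.999, 0.0, 0.002]
ft_force: [0.5, 0.6, 6.2]
grip_width: 0.0245
grasp_force: 58.8
```

Call:
{"method": "move_arm", "body": {
  "motion": [
    {"x":0,"y":0,"z":-5,"yaw":0},
    {"x":0,"y":0,"z":-11,"yaw":0},
    {"x":0,"y":0,"z":-14,"yaw":0},
    {"x":0,"y":0,"z":-14,"yaw":0},
    {"x":0,"y":0,"z":-14,"yaw":0}
  ]
}}

```text
clock: 46.88
eef_pos: [0.4212, -0.0612, 0.1599]
tool_rot: [-0.033, 0.999, 0.0, -0.001]
ft_force: [-0.6, -0.0, -1.5]
grip_width: 0.0245
grasp_force: 59.4
```

```bash
python3 - <<'E'
from h import *
go(.5925,.0794,.076)
E
```

```text
theta -176.16 shift cm [-18.05  12.88   8.37]
```

Call:
{"method": "move_arm", "body": {
  "motion": [
    {"x":0,"y":5,"z":0,"yaw":0},
    {"x":-2,"y":10,"z":0,"yaw":0},
    {"x":-6,"y":13.5,"z":0,"yaw":0},
    {"x":-12,"y":13.5,"z":0,"yaw":0},
    {"x":-18,"y":12.9,"z":0,"yaw":0},
    {"x":-18,"y":12.9,"z":1,"yaw":0},
    {"x":-18,"y":12.9,"z":4,"yaw":0},
    {"x":-18,"y":12.9,"z":6.5,"yaw":0},
    {"x":-18,"y":12.9,"z":7.5,"yaw":0},
    {"x":-18,"y":12.9,"z":7.8,"yaw":0},
    {"x":-18,"y":12.9,"z":7.8,"yaw":0},
    {"x":-18,"y":12.9,"z":7.8,"yaw":0}
  ]
}}

```text
clock: 48.38
eef_pos: [0.5938, 0.0796, 0.084]
tool_rot: [-0.034, 0.999, 0.0, 0.001]
ft_force: [0.1, 0.7, -0.9]
grip_width: 0.0249
grasp_force: 59.6
```

Call:
{"method": "move_arm", "body": {
  "motion": [
    {"x":0,"y":0,"z":0.2,"yaw":0},
    {"x":0,"y":0,"z":0.4,"yaw":0},
    {"x":0,"y":0,"z":0.5,"yaw":0},
    {"x":0,"y":0,"z":0.5,"yaw":0},
    {"x":0,"y":0,"z":0.5,"yaw":0}
  ]
}}

```text
clock: 49.0
eef_pos: [0.593, 0.0794, 0.0778]
tool_rot: [-0.034, 0.999, -0.0, -0.0]
ft_force: [-0.3, -0.1, -1.1]
grip_width: 0.0251
grasp_force: 59.7
```

Call:
{"method": "move_arm", "body": {
  "motion": [
    {"x":0,"y":0,"z":0.05,"yaw":0},
    {"x":0,"y":0,"z":0.1,"yaw":0},
    {"x":0,"y":0,"z":0.1,"yaw":0}
  ]
}}

```text
clock: 49.38
eef_pos: [0.5931, 0.0794, 0.0775]
tool_rot: [-0.034, 0.999, 0.0, 0.0]
ft_force: [-0.9, -0.6, 3.5]
grip_width: 0.0245
grasp_force: 60.0
```

Call:
{"method": "move_arm", "body": {
  "motion": [
    {"x":0,"y":0,"z":0,"yaw":0},
    {"x":0,"y":0,"z":0,"yaw":0},
    {"x":0,"y":0,"z":0,"yaw":0}
  ],
  "gripper": -0.15
}}

```text
clock: 49.75
eef_pos: [0.593, 0.0794, 0.0765]
tool_rot: [-0.034, 0.999, -0.0, -0.0]
ft_force: [0.5, 0.0, -0.1]
grip_width: 0.0364
grasp_force: 0.0
```

Call:
{"method": "move_arm", "body": {
  "motion": [
    {"x":0,"y":0,"z":-4,"yaw":0},
    {"x":0,"y":0,"z":-9,"yaw":0},
    {"x":6,"y":2,"z":-12,"yaw":0},
    {"x":12,"y":4,"z":-14,"yaw":0},
    {"x":22,"y":12,"z":-14,"yaw":0},
    {"x":26,"y":18,"z":-14,"yaw":0},
    {"x":26,"y":18,"z":-14,"yaw":0},
    {"x":26,"y":18,"z":-14,"yaw":0},
    {"x":26,"y":18,"z":-14,"yaw":0}
  ]
}}

```text
clock: 50.88
eef_pos: [0.3206, 0.2425, 0.217]
tool_rot: [-0.035, 0.999, 0.0, 0.0]
ft_force: [-0.1, 0.1, -0.1]
grip_width: 0.0363
grasp_force: 0.0
```

```bash
python3 - <<'E'
from h import *
i=snap('top'); j=snap('side')
cv2.imwrite('pics/m.png',np.hstack([cv2.resize(i[145:295,210:370],(480,450),interpolation=cv2.INTER_CUBIC),cv2.resize(j[155:305,220:326],(318,450),interpolation=cv2.INTER_CUBIC)]))
E
```

```text
(no output)
```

View pics/m.png

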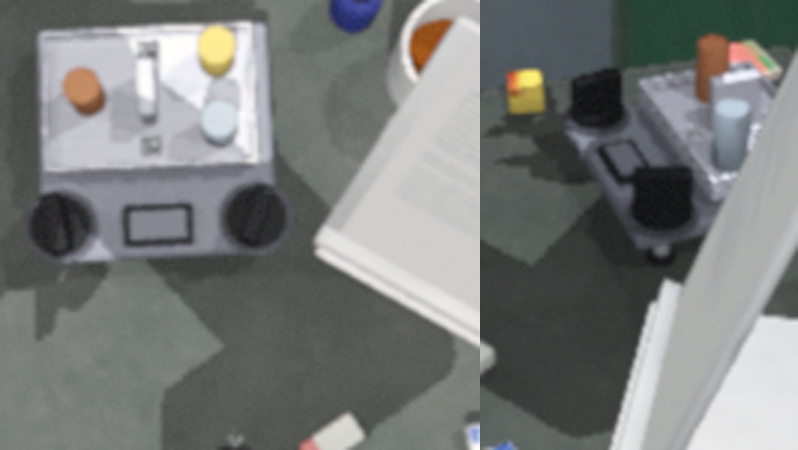

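All three rolls stand upright on the seated tray: orange at (84,90), yellow at (216,50) and grey at (219,122) in the crop. The pegs show in both holes, and the fuse box and eraser have not moved.

```bash
python3 -c "
from workcell import bot
print(bot.job_done())"
```

```text
the job is handed in; nothing more can be done
None
```

The job is handed in, with no verdict returned: by my probing the scale is level to about 0.1° with an estimated 7–12 N on each foot, the tray is seated on both pegs, and all three coin rolls stand upright on it.

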